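# Arm the hydrogen line at the guarded switch

## Task

The air for the flame detector is already on under the yellow guard; now switch on the hydrogen. On the grey console, lift the red guard by its lip with a fingertip, keep it up on the back of the finger while the same finger pushes the toggle under it over to the back, then draw the finger out and let the guard drop fully shut. Work gently, grip nothing, and leave the yellow-guarded switch and the things around the console as they are.

Things in the scene. Friction and masses are not known exactly. Their poses are not given: they have to be found in the camera images.
- console: grey sheet-metal gas-supply console, 130 x 230 mm and 60 mm high, fixed on the worktop, origin under its centre, x to its back, y to its left, z up; carries the two switch stations near its front edge at x = -36 mm, y = +55 and -55 mm (their shut guards reach 95 mm above the worktop)
- red: switch station with the red guard, fixed on the console; origin: middle of its base, 60 mm above the worktop; x to the back (hinge side), y to its left, z up. Left and right station may be swapped; both are alike. Two fixed steel cheeks, 23 mm high, at y = +-31 mm (60 mm between them), x = -26 to +12 mm; a sill joins them at x = -25 mm, 8 mm high. The console's front face is at x = -29 mm; the space before it is open down to the worktop
- red_guard (a joint): opening angle of the red guard: 0 shut, 1.45 rad at its stop; hinge along the station's y at x = 6, z = 28 mm. Smooth tinted see-through flap over the cheeks, 58 mm wide, 35 mm long and 3 mm thick, then the lip. Swings up and back; weight (40 g) and a light spring shut it from any angle once let go; under 1 N lifts the lip
- red_toggle (a joint): toggle under the red guard: 0 off (leans to the front, -x), 0.4 upright, 0.8 rad on (leans to the back, +x). Steel bat handle 23 mm long, 8 mm thick at the top; pivot at x = -14.5, y = 0, z = 4 mm of the station. Snaps over once pushed past upright; about 2 N at its tip
- red_lip (a point): middle of the front edge of the red guard's finger lip, on its underside; moves with the guard. Shut: at x = -38, z = 30 mm of the station. The lip carries on from the flap, flared 17 degrees upwards, 32 mm wide, 3 mm thick with a rolled 4 mm edge, 10 mm deep, overhanging the console's front face by 10 mm; below it is open space for a fingertip. Black ribbed strip on its top
- red_tip (a point): centre of the round end of the toggle's handle under the red guard (moves with it), 18.5 mm from the pivot
- yellow: switch station with the yellow guard, fixed on the console; origin: middle of its base, 60 mm above the worktop; x to the back (hinge side), y to its left, z up. Left and right station may be swapped; both are alike. Two fixed steel cheeks, 23 mm high, at y = +-31 mm (60 mm between them), x = -26 to +12 mm; a sill joins them at x = -25 mm, 8 mm high. The console's front face is at x = -29 mm; the space before it is open down to the worktop
- yellow_guard (a joint): opening angle of the yellow guard: 0 shut, 1.45 rad at its stop; hinge along the station's y at x = 6, z = 28 mm. Smooth tinted see-through flap over the cheeks, 58 mm wide, 35 mm long and 3 mm thick, then the lip. Swings up and back; weight (40 g) and a light spring shut it from any angle once let go; under 1 N lifts the lip
- yellow_toggle (a joint): toggle under the yellow guard: 0 off (leans to the front, -x), 0.4 upright, 0.8 rad on (leans to the back, +x). Steel bat handle 23 mm long, 8 mm thick at the top; pivot at x = -14.5, y = 0, z = 4 mm of the station. Snaps over once pushed past upright; about 2 N at its tip. It starts on
- yellow_lip (a point): middle of the front edge of the yellow guard's finger lip, on its underside; moves with the guard. Shut: at x = -38, z = 30 mm of the station. The lip carries on from the flap, flared 17 degrees upwards, 32 mm wide, 3 mm thick with a rolled 4 mm edge, 10 mm deep, overhanging the console's front face by 10 mm; below it is open space for a fingertip. Black ribbed strip on its top
- septa_jar: loose white jar with green lid, 39 mm across, 47 mm high, origin under its centre
- beaker: loose glass beaker, 48 mm across, 58 mm high, origin under its centre
- headspace_vial: loose tall glass vial with white cap, 23 mm across, 77 mm high, behind the console, origin under its centre
- tube_union: loose steel tube fitting lying in front of the console, 16 x 36 x 14 mm, origin under its centre
- ferrule_tin: loose flat white tin in front of the console, 55 mm across, 18 mm high, origin under its centre
- wrench: loose open-end wrench lying in front of the console, 27 x 141 x 6 mm, origin under its centre
- vial: loose small glass vial with blue cap, 12 mm across, 33 mm high, origin under its centre

How it is judged:
On the way, in this order (a step that is already met when the one before it is completed fails the run):
1. the red guard is lifted on the finger while the toggle under it is still off (value of joint red_guard above 0.15 rad and value of joint red_toggle below 0.3 rad and contact force between the fingers and red_guard above 0.02 N), for 0.05 s.
2. the toggle is pushed over to on while the red guard is held up (value of joint red_toggle above 0.7 rad and value of joint red_guard above 0.15 rad), for 0.05 s.
3. the red guard has dropped shut over the toggle (value of joint red_guard below 0.06 rad and value of joint red_toggle above 0.7 rad), for 0.2 s.
At the end, for the whole second after the job is handed in: the red guard is shut (within 0.06 rad) and at rest, its toggle is on (beyond 0.7 of 0.8 rad), and the yellow guard is shut (within 0.06 rad) with its toggle still on (beyond 0.7 rad) (all of step 3 and velocity of joint red_guard below 0.05 rad/s and value of joint yellow_guard below 0.06 rad and value of joint yellow_toggle above 0.7 rad); the robot touches nothing.
It fails at once if the red guard's lip is pinched, or the guard is gripped or forced (fingers on its lip from above while it is lifted, or more than 20 N on it) ((contact force between the fingers and red_guard_c3 above 0.5 N and value of joint red_guard above 0.15 rad) or contact force between the fingers and red_guard above 20 N).
It fails at once if the toggle is gripped or forced (more than 25 N from the fingers) (contact force between the fingers and red_toggle above 25 N).
It fails at once if the yellow guard is lifted (over 0.15 rad) or its toggle moved (below 0.6 rad) (value of joint yellow_guard above 0.15 rad or value of joint yellow_toggle below 0.6 rad).
It fails at once if one of the loose things round the console is shifted or lifted by more than 15 mm or tipped over (distance of any of septa_jar, beaker, headspace_vial, tube_union, ferrule_tin, wrench, vial from where it was at the start of the episode above 0.015 m or angle between any of septa_jar, beaker, headspace_vial, tube_union, ferrule_tin, wrench, vial's own z axis and vertical above 0.35 rad).
It also fails if it takes over 45 s, if anything falls off the work surface, if the arm or the gripper's body presses on something with over 40 N, if the wrist force passes 120 N, or if a joint passes its speed limit or range.

## Robot

A 6-joint arm with a two-finger parallel gripper is mounted at the origin on a cart in front of the work surface, level with it; the furniture and walls round the work are solid. World frame = base frame: x ahead of the robot, y to its left, z up, the work surface at z = 0. Lengths are in m, angles in rad, forces in N, time in s.
With the tool pointing down it reaches from about 0.3 to 0.825 m from the base axis. Payload 5.4 kg.
Tool frame: the origin (TCP) lies at the very end of the fingers, on their centre line; the grasp point (between the pads) lies 19 mm behind it; z points along the fingers, y is the line along which they close (so a half turn about z gives the same grasp; the last joint's range is limited). The gripper opens to 92 mm and grips with 3 to 60 N. Pads are 20 mm wide; open, the fingers measure 128 mm over their backs; the gripper's body (75 mm by 189 mm) begins 69 mm behind the grasp point.
Start: joints at [-1.405, 0.158, 1.597, -0, 1.386, -0.21], TCP at [0.211, -0.535, 0.215] pointing down, gripper open.
Joint ranges: [-2.91, 2.91], [-0.94, 2.29], [0.18, 2.7], [-1.29, 4.43], [0.17, 2.64], [-3, 3]. Speed limits (rad/s): [2.57, 2.57, 3.14, 3.14, 3.14, 3.14].

## Interface

Orientations are given as a rotation vector (axis times angle).
In Python, from workcell import bot gives the robot as it stands. Calls block until the motion is done:
- bot.goto(position, orientation): joint-space move of the TCP to a pose.
- bot.line_to(position, rot=None, max_speed=0.15): straight line of the TCP; rot=None keeps the orientation; max_speed is the mean speed in m/s.
- bot.set_joints(angles): joint-space move.
- bot.set_gripper(opening, newtons=None): opening from 0.0 (shut) to 1.0 (fully open); newtons is the grip in N (None keeps the last); returns when the fingers have stopped.
- bot.hold(seconds).
- bot.inverse_kinematics(position, orientation): joint angles nearest the present ones, or None.
- bot.read_camera(name): name is "scene" or "top" or "wrist"; returns a dict with "pixels" (400x640x3 uint8, blue, green, red), "fx", "fy", "cx", "cy" (pixels), "R" (3x3) and "t" (3): a world point X has camera coordinates R X + t. Camera axes: x right, y down, z forward; pixel columns grow to the right and rows downward; lengths in m; the calibration is good to about 2 mm. A picture is of the moment at which its call begins. There is no depth.
A pose or a line that the arm cannot do raises bot.MotionError and nothing moves.
- bot.job_done(): hands the job in; it is judged then, once.
Readings, each from a call of its own:
- bot.current_clock(): time.
- bot.current_joints(): joint angles.
- bot.current_joint_vel(): joint speeds.
- bot.current_effort(): joint torques, N m.
- bot.current_ee_pos(): TCP position.
- bot.current_tool_rot(): TCP orientation.
- bot.current_contact_force(): force on the tool from outside, world axes, zero at the start.
- bot.current_ft_torque(): the same for the moment, N m.
- bot.current_opening(): opening from 0.0 (shut) to 1.0 (fully open).
- bot.current_grip_force(): force on a finger pad.
Only numpy, scipy, OpenCV 4.12 (cv2) and the standard library are available. Lean on these libraries where they do the work, as an engineer would, in place of code of your own. Each camera call takes 0.05 s, during which the arm holds its last target. There are 200 camera calls.

## Working session

There is one attempt and no reset: what is moved stays moved. The work goes in short steps, each a Python script; the robot and the scene stay as the last script left them, time stands still between calls to the robot, and variables do not carry over. Pictures are saved under pics/ and viewed, at most 10 in all, crops included, and the job is handed in when it is done.

```bash
mkdir -p pics; ls; python3 - <<'E'
from workcell import bot
import cv2,numpy as np
for n in("scene","top"):
    c=bot.read_camera(n); cv2.imwrite(f"pics/{n}0.png",c["pixels"]); print(n,c["fx"],c["fy"],c["cx"],c["cy"],np.round(c["R"],4).tolist(),np.round(c["t"],4))
print(bot.current_tool_rot(),bot.current_clock())
E
```

```text
pics
scene 388.9084729357157 388.9084729357157 317.1910284161031 198.20615559696776 [[-0.7131, -0.701, 0.006], [-0.4053, 0.4053, -0.8194], [0.572, -0.5868, -0.5732]] [0.4933 0.298  0.6267]
top 395.5171134361974 395.5171134361974 314.649461615206 201.39719098640995 [[0.0046, -0.9999, 0.0158], [-0.984, -0.0074, -0.178], [0.1781, -0.0147, -0.9839]] [0.0597 0.577  0.8809]
[-3.08467674e+00 -5.86556712e-01 -6.97509760e-05] 0.1
```

View pics/scene0.png

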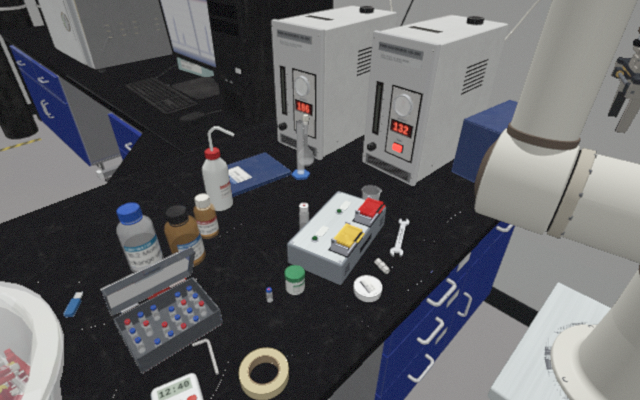

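View pics/top0.png

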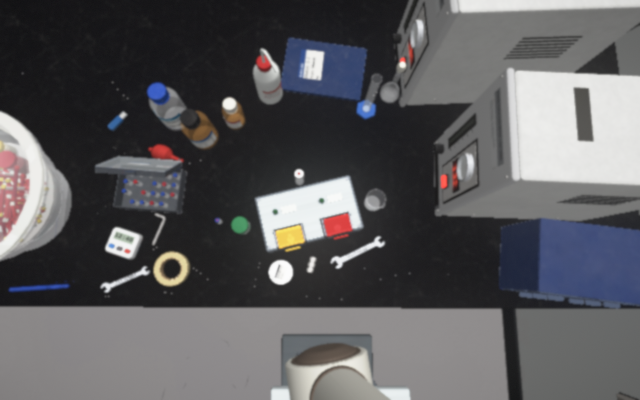

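The top view shows the red station on the right of the console at about (337,224) and the yellow one at (290,236). The wrench lies at (358,252), the tube union at (311,264) and the tin at (281,271), all in front of the console. First I'll get a coarse position and check reach.

```bash
cat > h.py <<'E'
from workcell import bot
import cv2,numpy as np
from scipy.spatial.transform import Rotation as Rn
def ray(c,uv,z):
    d=c["R"].T@np.array([(uv[0]-c["cx"])/c["fx"],(uv[1]-c["cy"])/c["fy"],1]); o=-c["R"].T@c["t"]
    return o+d*(z-o[2])/d[2]
def masks(im):
    h=cv2.cvtColor(im,cv2.COLOR_BGR2HSV); H,S,V=cv2.split(h)
    return {"red":((H<8)|(H>172))&(S>150)&(V>70),"yellow":(H>18)&(H<32)&(S>120)&(V>90)}
def blob(m,near):
    n,l,s,ce=cv2.connectedComponentsWithStats(m.astype(np.uint8))
    k=[i for i in range(1,n) if s[i,4]>40]; i=min(k,key=lambda i:np.hypot(*(ce[i]-near))); return l==i,ce[i],s[i]
def rot(yaw,a):  # tool z forward, pitched down by a; tool y horizontal
    z=np.array([np.cos(a)*np.cos(yaw),np.cos(a)*np.sin(yaw),-np.sin(a)]); out=[]
    for s in(1,-1):
        y=s*np.array([-np.sin(yaw),np.cos(yaw),0]); out.append(Rn.from_matrix(np.c_[np.cross(y,z),y,z]).as_rotvec())
    return out
E
python3 - <<'E'
from h import *
c=bot.read_camera("top"); m=masks(c["pixels"]); P={}
for k,n in(("red",(337,224)),("yellow",(290,236))):
    b,ce,s=blob(m[k],n); P[k]=ray(c,ce,.09); print(k,ce,s,P[k])
    print(cv2.minAreaRect(np.argwhere(b)[:,::-1].astype(np.float32)))
d=P["yellow"]-P["red"]; yaw=np.arctan2(-d[0],d[1]); print(yaw,np.linalg.norm(d))
for n,uv,z in(("wr",(334,264),0),("wr",(382,240),0),("tin",(281,271),.018),("union",(311,264),.014),("beaker",(375,200),.03)): print(n,ray(c,uv,z))
p=P["red"]
for a in(10,15,20,25,30,40,50):
  for dx in(-.05,0):
    q=p+dx*np.array([np.cos(yaw),np.sin(yaw),0]); q[2]=.085
    for r in rot(yaw,np.radians(a)): 
        j=bot.inverse_kinematics(q,r); print(a,dx,None if j is None else np.round(j,2))
E
```

```text
red [337.3594132  224.59657702] [325 214  27  22 409] [0.51727772 0.01272824 0.09      ]
((337.5, 224.5), (17.220027923583984, 24.01102638244629), 75.96376037597656)
yellow [289.43070362 236.57142857] [276 226  28  23 469] [0.48985126 0.11936777 0.09      ]
((289.2647399902344, 236.558837890625), (18.675241470336914, 25.46624183654785), 75.96376037597656)
0.2517327261937244 0.11010994339332358
wr [0.43220754 0.01483281 0.        ]
wr [ 0.49094158 -0.10321545  0.        ]
tin [0.41483023 0.14145951 0.018     ]
union [0.43162101 0.07061559 0.014     ]
beaker [ 0.58500169 -0.08314353  0.03      ]
10 -0.05 None
10 -0.05 None
10 0 [-0.88  0.35  2.6   1.97  1.32  1.75]
10 0 [-0.88  0.35  2.6   1.97  1.32 -1.39]
15 -0.05 None
15 -0.05 None
15 0 [-0.85  0.19  2.63  1.94  1.18  1.88]
15 0 [-0.85  0.19  2.63  1.94  1.18 -1.27]
20 -0.05 None
20 -0.05 None
20 0 [-0.81  0.04  2.65  1.88  1.04  2.03]
20 0 [-0.81  0.04  2.65  1.88  1.04 -1.11]
25 -0.05 None
25 -0.05 None
25 0 [-0.77 -0.08  2.65  1.78  0.91  2.2 ]
25 0 [-0.77 -0.08  2.65  1.78  0.91 -0.94]
30 -0.05 None
30 -0.05 None
30 0 [-0.72 -0.18  2.63  1.66  0.8   2.39]
30 0 [-0.72 -0.18  2.63  1.66  0.8  -0.75]
40 -0.05 None
40 -0.05 None
40 0 [-0.61 -0.27  2.56  1.31  0.65  2.82]
40 0 [-0.61 -0.27  2.56  1.31  0.65 -0.32]
50 -0.05 None
50 -0.05 [-0.64 -0.46  2.58  0.85  0.73  0.11]
50 0 None
50 0 [-0.51 -0.26  2.45  0.89  0.6   0.15]
```

```bash
python3 - <<'E'
from h import *
yaw=.2517
def down(yaw): # tool z down, y along station -y/+y
    y=np.array([-np.sin(yaw),np.cos(yaw),0]);z=np.array([0,0,-1.]);o=[]
    for s in(1,-1): o.append(Rn.from_matrix(np.c_[np.cross(s*y,z),s*y,z]).as_rotvec())
    return o
r0=bot.current_tool_rot()
bot.goto([.16,-.4,.42],r0)
bot.set_gripper(0.0)
j0=bot.current_joints()
js=[bot.inverse_kinematics([.45,.05,.33],r) for r in down(yaw)]; print([None if j is None else np.round(j,2) for j in js])
j=min([j for j in js if j is not None],key=lambda j:abs(j[5])); bot.set_joints(j)
c=bot.read_camera("wrist"); cv2.imwrite("pics/w1.png",c["pixels"]); print(bot.current_ee_pos(),bot.current_clock(),bot.current_opening())
hx=np.array([np.cos(yaw),np.sin(yaw),0]); p=np.array([.5173,.0127,0])+.012*hx # approx station origin
for dy in(-.5,-.25,0,.25,.5):
  for a in(30,40,45,50,55,60,65):
    for i,r in enumerate(rot(yaw+dy,np.radians(a))):
      ok=[]
      for x,z in((-.08,.085),(-.06,.085),(-.04,.08),(-.04,.11),(-.02,.08)):
        q=p+x*hx; q[2]=z; jj=bot.inverse_kinematics(q,r); ok.append(jj)
      if sum(k is not None for k in ok)>=4: print(dy,a,i,[int(k is not None) for k in ok],np.round(ok[3],2),np.round(ok[2],2) if ok[2] is not None else 0)
E
```

```text
[array([-0.16, -0.22,  1.74, -0.  ,  1.62, -1.98]), array([-0.16, -0.22,  1.74, -0.  ,  1.62,  1.16])]
[0.45019252 0.04922953 0.33015181] 4.4917 0.006062568011661364
-0.5 50 0 [1, 1, 1, 1, 1] [-0.23 -0.44  2.51 -0.04  0.37 -1.52] [-0.23 -0.35  2.52 -0.06  0.27 -1.5 ]
-0.5 50 1 [1, 1, 1, 1, 1] [-0.23 -0.44  2.51 -0.04  0.37  1.63] [-0.23 -0.35  2.52 -0.06  0.27  1.64]
-0.5 55 0 [1, 1, 1, 1, 1] [-0.23 -0.39  2.44 -0.03  0.48 -1.53] [-0.23 -0.31  2.46 -0.03  0.39 -1.52]
-0.5 55 1 [1, 1, 1, 1, 1] [-0.23 -0.39  2.44 -0.03  0.48  1.61] [-0.23 -0.31  2.46 -0.03  0.39  1.62]
-0.5 60 0 [1, 1, 1, 1, 1] [-0.23 -0.34  2.37 -0.02  0.59 -1.54] [-0.23 -0.27  2.39 -0.02  0.5  -1.54]
-0.5 60 1 [1, 1, 1, 1, 1] [-0.23 -0.34  2.37 -0.02  0.59  1.6 ] [-0.23 -0.27  2.39 -0.02  0.5   1.61]
-0.5 65 0 [1, 1, 1, 1, 1] [-0.23 -0.28  2.3  -0.01  0.69 -1.55] [-0.23 -0.22  2.32 -0.01  0.61 -1.54]
-0.5 65 1 [1, 1, 1, 1, 1] [-0.23 -0.28  2.3  -0.01  0.69  1.6 ] [-0.23 -0.22  2.32 -0.01  0.61  1.6 ]
-0.25 45 0 [0, 1, 1, 1, 1] [-0.45 -0.54  2.61  0.78  0.46 -2.63] [-0.45 -0.43  2.62  0.99  0.38 -2.86]
-0.25 45 1 [0, 
[... 1914 characters left out ...]
0 0 [1, 1, 1, 1, 1] [-0.81 -0.31  2.52  1.08  1.    2.74] [-0.81 -0.2   2.52  1.15  0.95  2.62]
0.25 40 1 [1, 1, 1, 1, 1] [-0.81 -0.31  2.52  1.08  1.   -0.4 ] [-0.81 -0.2   2.52  1.15  0.95 -0.52]
0.25 45 0 [1, 1, 1, 1, 1] [-0.74 -0.32  2.48  0.96  0.95  2.89] [-0.74 -0.23  2.48  1.03  0.9   2.78]
0.25 45 1 [1, 1, 1, 1, 1] [-0.74 -0.32  2.48  0.96  0.95 -0.25] [-0.74 -0.23  2.48  1.03  0.9  -0.36]Traceback (most recent call last):
  File "<stdin>", line 21, in <module>
    return _wrapfunc(a, 'round', decimals=decimals, out=out)
    return _wrapit(obj, method, *args, **kwds)
    result = getattr(arr, method)(*args, **kwds)
TypeError: unsupported operand type(s) for *: 'NoneType' and 'float'
```

View pics/w1.png

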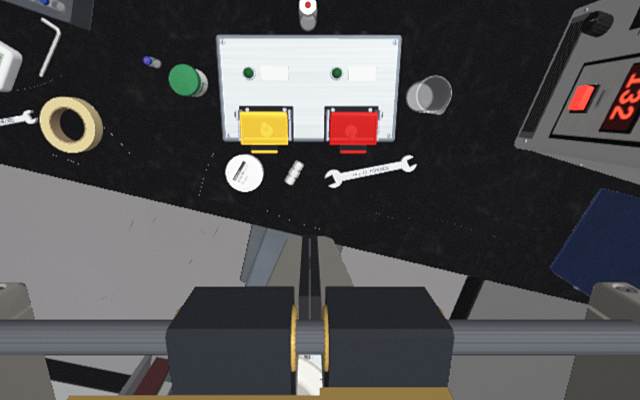

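The wrist picture shows the red flap at about (353,127) with its lip strip at (353,152). The console top corners are at (218,36), (400,36), (394,140) and (222,140), and the closed fingertips are at about (312,238). Next I'll measure the station and the finger outline.

```bash
python3 - <<'E'
from h import *
c=bot.read_camera("wrist"); m=masks(c["pixels"])
p=bot.current_ee_pos(); T=Rn.from_rotvec(bot.current_tool_rot()).as_matrix()
def proj(X): q=c["R"]@X+c["t"]; return np.round([c["fx"]*q[0]/q[2]+c["cx"],c["fy"]*q[1]/q[2]+c["cy"]],1)
for x in(-.01,0,.01):
  for y in(-.018,0,.018): print(x,y,proj(p+T@[x,y,0]),proj(p+T@[x,y,-.02]))
print("cam",-c["R"].T@c["t"],T[:,0])
for k,n,sd in(("red",(353,127),1),("yellow",(264,127),1)):
    b,ce,s=blob(m[k],n); r=cv2.minAreaRect(np.argwhere(b)[:,::-1].astype(np.float32))
    bp=cv2.boxPoints(r); print(k,ce,s[4],[np.round(ray(c,q,.09)[:2],4).tolist() for q in bp],bp.round(0).tolist())
    b2,ce2,s2=blob(m[k],(n[0],n[1]+25)); 
    u=s2[0]+s2[2]/2; print("lip strip",ce2,s2,ray(c,ce2,.093))
for uv in((218,36),(400,36),(394,140),(222,140)): print(ray(c,uv,.06))
im=c["pixels"][190:320,230:420]; cv2.imwrite("pics/w1c.png",cv2.resize(im,None,fx=4,fy=4,interpolation=2))
E
```

```text
-0.01 -0.018 [278.3 268.6] [274.8 286.6]
-0.01 0 [309.8 268.6] [309.9 286.6]
-0.01 0.018 [341.3 268.6] [345.  286.6]
0 -0.018 [277.9 252.5] [274.2 268.8]
0 0 [309.8 252.5] [309.9 268.8]
0 0.018 [341.8 252.5] [345.6 268.9]
0.01 -0.018 [277.4 235.8] [273.6 250.5]
0.01 0 [309.9 235.9] [309.9 250.5]
0.01 0.018 [342.3 235.9] [346.2 250.5]
cam [0.52377362 0.06837904 0.50019712] [9.68822014e-01 2.47757698e-01 1.70867533e-04]
red [352.86722258 127.86144965] 1559 [[0.5313, 0.0458], [0.5457, -0.0103], [0.5081, -0.0222], [0.4933, 0.0354]] [[329.0, 111.0], [377.0, 111.0], [377.0, 144.0], [329.0, 144.0]]
lip strip [352.37383178 151.4953271 ] [339 150  28   4 107] [0.49184432 0.00521779 0.093     ]
yellow [263.55112219 127.62219451] 1604 [[0.4656, 0.1436], [0.5043, 0.1512], [0.519, 0.0938], [0.4807, 0.0847]] [[239.0, 144.0], [239.0, 111.0], [288.0, 111.0], [288.0, 144.0]]
lip strip [264.         151.47169811] [251 150  27   4 106] [0.4647103  0.11127697 0.093     ]
[0.58341851 0.19915416 0.06      ]
[ 0.6386924  -0.01671593  0.06      ]
[ 0.51751613 -0.04912044  0.06      ]
[0.46089609 0.17195296 0.06      ]
```

View pics/w1c.png

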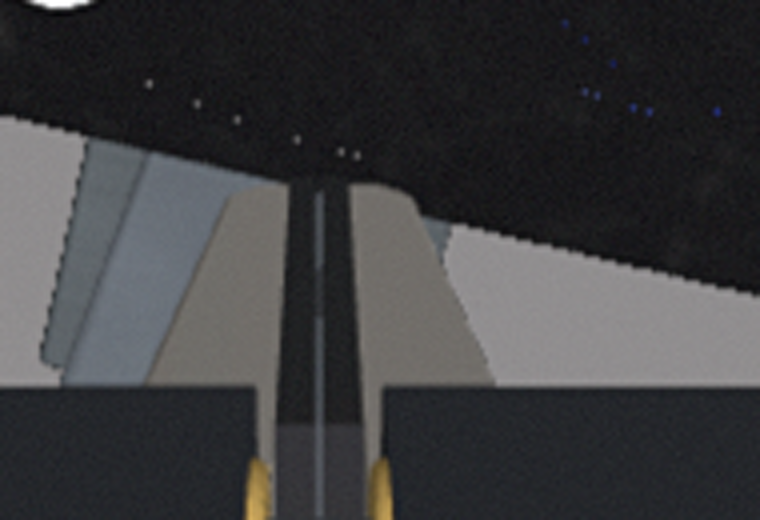

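```bash
cat >> h.py <<'E'
yaw=.251; hx=np.array([np.cos(yaw),np.sin(yaw),0]); O=np.array([.5287,.0146,.06]); A=np.radians(60); RV=rot(yaw,A)[1]
def tcp(ux,uz): # leading corner of the fingertip in the station frame (mm) -> TCP
    x=ux-10*np.sin(A); z=uz-10*np.cos(A); return O+hx*x*1e-3+np.array([0,0,z*1e-3])
def go(ux,uz,v=.04):
    bot.line_to(tcp(ux,uz),RV,max_speed=v); f=bot.current_contact_force(); print((ux,uz),"F",np.round(f,2),"err mm",np.round((bot.current_ee_pos()-tcp(ux,uz))*1e3,1),"t",round(bot.current_clock(),1))
def snap(n,u0,v0,w=160,h=120,k=5,cam="scene"):
    im=bot.read_camera(cam)["pixels"][v0:v0+h,u0:u0+w]; cv2.imwrite(f"pics/{n}.png",cv2.resize(im,None,fx=k,fy=k,interpolation=2))
E
python3 - <<'E'
from h import *
bot.goto(tcp(-70,110),RV)
go(-70,18,.08); go(-33,18); go(-33,30,.02); go(-28,46,.02)
snap("lift",290,170)
E
```

```text
(-70, 18) F [-0.37  0.22 -0.77] err mm [ 0.5 -0.3  0.6] t 6.6
(-33, 18) F [ 0.21 -0.71 -0.13] err mm [-0.1  0.  -0.1] t 7.7
(-33, 30) F [-0.06  0.34  0.12] err mm [-0. -0. -0.] t 8.4
(-28, 46) F [ 0.17 -0.16  0.26] err mm [-0.1 -0.  -0.1] t 9.4
```

View pics/lift.png

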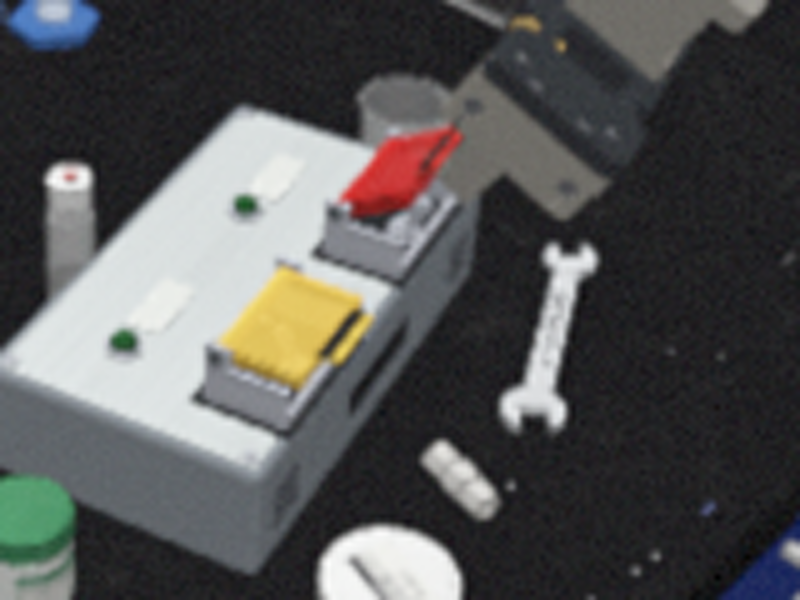

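The crop shows the red guard raised at about (405,175) with the finger under its lip. The wrench, the union and the yellow guard haven't moved. Now I'll push the toggle.

```bash
python3 - <<'E'
from h import *
go(-28,32,.03); go(-27.5,20,.02); go(-22,20,.02); go(-18,20,.02); go(-13,20,.02)
bot.hold(.2); snap("push",340,180,100,75,8)
E
```

```text
(-28, 32) F [-0.52 -0.07  0.01] err mm [-0.1  0.1 -0.2] t 10.1
(-27.5, 20) F [-0.93 -0.64 -0.96] err mm [-0.1  0.1 -0.1] t 10.8
(-22, 20) F [-0.37  1.05 -0.52] err mm [0.2 0.1 0.1] t 11.2
(-18, 20) F [-1.19 -0.58 -0.72] err mm [ 0.4 -0.1  0.3] t 11.6
(-13, 20) F [-0.79  0.19  0.98] err mm [0.1 0.  0. ] t 12.0
```

View pics/push.png

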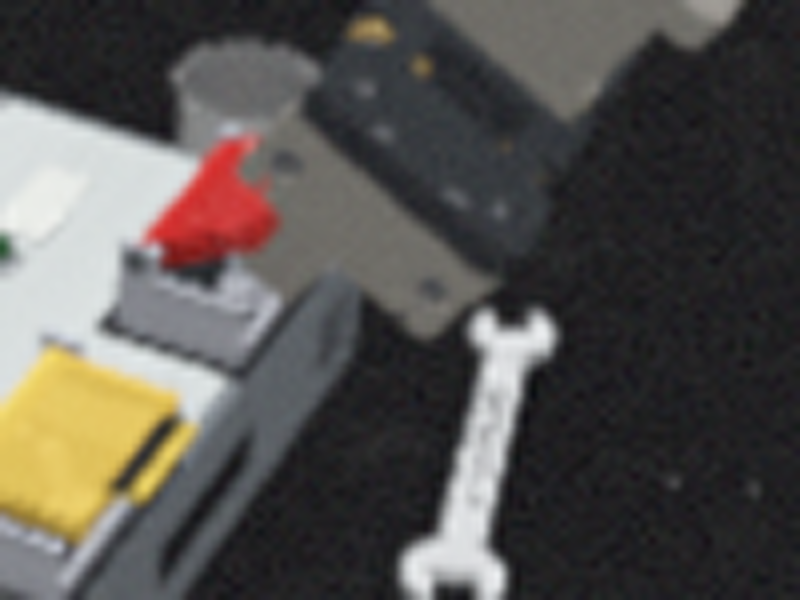

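The guard is up at about (215,205), resting on the finger that is inside the station. The forces are small, so I'll withdraw.

```bash
python3 - <<'E'
from h import *
go(-12,20,.02); bot.hold(.1); go(-27,20,.04); go(-34,19,.03); go(-65,19,.06); go(-75,110,.12)
r=Rn.from_matrix(np.c_[hx,[np.sin(yaw),-np.cos(yaw),0],[0,0,-1.]]).as_rotvec()
bot.goto([.45,.0,.27],r); bot.hold(.3)
c=bot.read_camera("wrist"); q=c["R"]@(O+[0,0,.03])+c["t"]; u=int(c["fx"]*q[0]/q[2]+c["cx"]);v=int(c["fy"]*q[1]/q[2]+c["cy"]); print(u,v)
im=c["pixels"][max(v-60,0):v+60,max(u-150,0):u+50]; cv2.imwrite("pics/end.png",cv2.resize(im,None,fx=4,fy=4,interpolation=2)); print(bot.current_clock())
E
```

```text
(-12, 20) F [-0.78 -0.66  0.57] err mm [-0.1  0.  -0.1] t 12.5
(-27, 20) F [-1.28 -0.82 -0.03] err mm [-0.2 -0.1 -0. ] t 13.1
(-34, 19) F [ 0.16 -0.3  -0.11] err mm [ 0.  -0.1  0.1] t 13.5
(-65, 19) F [0.47 0.47 0.36] err mm [ 0.3 -0.2  0.3] t 14.2
(-75, 110) F [-0.61 -0.51 -0.37] err mm [-0.4  0.3 -0.9] t 15.1
315 107
16.0417
```

View pics/end.png

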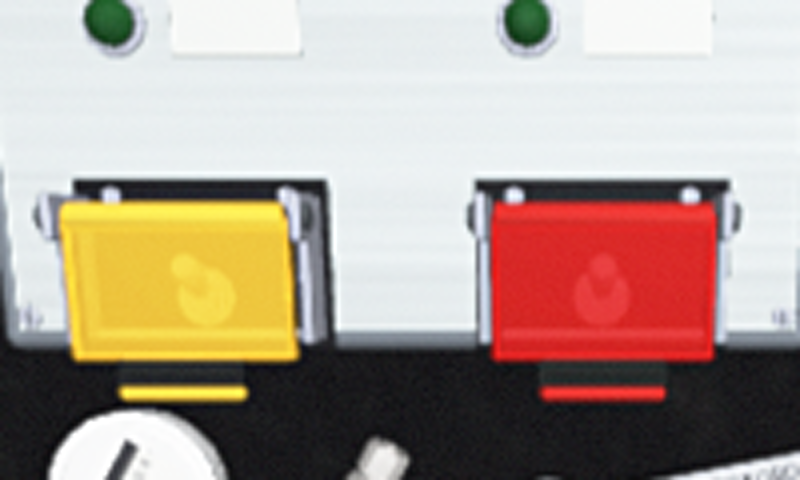

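Seen through the tinted flaps, the red toggle at (602,268) leans to the back just like the yellow one at (185,266). Both guards are shut, so I'm handing in.

```bash
python3 -c "
from workcell import bot
print(bot.job_done())"
```

```text
the job is handed in; nothing more can be done
None
```

The hydrogen is on: the last picture shows the red toggle leaning to the back under its shut guard and the yellow switch still on. I handed the job in at about 16 s of the 45 s allowed; it returned no verdict.

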